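# Cock the ejector of a tilted weld nest and load a tube stub

### The arm

A 6-joint arm with a two-finger parallel gripper is mounted at the origin on the work surface; the furniture and walls round the work are solid. World frame = base frame: x ahead of the robot, y to its left, z up, the work surface at z = 0. Lengths are in m, angles in rad, forces in N, time in s.
With the tool pointing down it reaches from about 0.375 to 0.9 m from the base axis. Payload 3.1 kg.
Tool frame: the origin (TCP) lies midway between the tips of the shut fingers; the grasp point (between the pads) lies 19 mm behind it; z points along the fingers, y is the direction in which the jaws open and shut (so a half turn about z gives the same grasp; the last joint's range is limited). The gripper opens to 87 mm and grips with 3 to 60 N. Pads are 19 mm wide; open, the fingers measure 117 mm over their backs; the gripper's body (75 mm by 190 mm) begins 51 mm behind the grasp point.
Start: joints at [1.107, 0.527, 1.433, -0, 1.181, -0.178], TCP at [0.176, 0.6, 0.223] pointing down, gripper open.
Joint ranges: [-3.08, 3.08], [-0.75, 2.2], [0.22, 2.44], [-1.43, 4.57], [0, 2.65], [-2.85, 2.85]. Speed limits (rad/s): [2.79, 2.79, 3.14, 3.14, 3.14, 3.14].

### API

Orientations are given as a unit quaternion [x, y, z, w].
In Python, from rig import robot gives the robot as it stands.
- The arm moves only by the tool move_arm, never from a script. Its argument "rows" is one flat list of numbers, 7 for each row, row after row: the shift along the world's x, y, z in mm, then the turn, a rotation vector about the world's x, y, z in rad, then the closure, from 0 (fully open) to 1 (shut). A call has 1 to 12 rows; each row shifts and turns the commanded pose from where the row before left it; what a row does not reach is not made up. A row lasts 1/10 s, in which the tool goes at most 50 mm and 8.59 degrees, less where a joint would pass 70% of its speed; a pose out of reach is approached as far as the arm can. A call with a gripper value outside its range is refused whole. The fingers move at their own pace and stop on an object; "grip_force" is the grip in N (left out, the last holds). Time passes only in rows, so rows that do not move let the fingers close. It gives the time, the measured TCP pose, the force and the opening at its end, in the units of the state.
- robot.get_obs(): the state, without advancing time (a new reading comes with each control period).
- robot.camera(name): name is "scene" or "top" or "wrist"; returns a dict with "color" (400x640x3 uint8, red, green, blue), "z_map" (400x640 float32, m along the optical axis (not along the pixel's ray), 0 where there is no reading), "camera_matrix" (3x3 intrinsics, pixels), "R" (3x3) and "t" (3): a world point X has camera coordinates R X + t; the wrist camera has in their place "tool_from_camera" (4x4, takes a point from camera to tool coordinates, whose origin is the TCP and whose axes are the flange's). Camera axes: x right, y down, z forward; pixel columns grow to the right and rows downward; lengths in m; the calibration is good to about 2 mm. A picture is of the moment at which its call begins: read the wrist's pose just before it.
- robot.hand_in(): hands the job in, once; it reports no verdict.
Trained networks look in the newest picture that a camera, given by its name, has taken for a name from the list of things; names that differ only in an ending like _2 or _b are one class to them, and where a whole thing is asked for, a point or a joint stands for the part that bears it (a point fixed in the world has none). Each returns a list of dicts, best first, with "conf" (0 to 1); they miss things now and then, are a little off and sometimes report something else, mostly with a low value. They report only what shows in the picture. A call takes as long as a camera call. They do not tell look-alikes from the thing itself.
- robot.search_frame(camera, thing): "at" ([column, row] in pixels, amid what is visible of it).
- robot.spot_point(camera, thing): "at" ([column, row] in pixels: a listed point, or the origin of a listed thing).
The state is a dict: "time": time; "q": joint angles; "joint_velocities": joint speeds; "joint_torque": joint torques, N m; "position": TCP position; "tool_rot": TCP orientation; "ft_force": force on the tool from outside, world axes, zero at the start; "moment": the same for the moment, N m; "grip_width": finger opening in m.
Only numpy, scipy, OpenCV 4.12 (cv2) and the standard library are available. Lean on these libraries where they do the work, as an engineer would, in place of code of your own. Each camera call takes 0.05 s, during which the arm holds its last target.

### The job

Get the tilted weld nest ready for the next weld: push its spring-loaded ejector right down, without forcing it hard against its stop, and slide the keeper plate fully across until it traps the ejector down. Then load the square tube stub into the nest, lying flat on the two rests with its lower end against the ledge and its side against the two locating pins, and leave the V-block and the welded test coupon where they are.

Things in the scene. Friction and masses are not known exactly. Their poses are not given: they have to be found in the camera images.
- nest: Fixed tilted weld nest, bare steel: sloping plate 104 x 150 mm with a rail above and below. Origin: middle of the seat plane, 88 mm over the table; x uphill, y level along the rails, z square out of the slope, 35 deg off vertical. The two rests are the rail tops: z = 0, from 27 to 52 mm either side of the middle in x. The plate's face between the rails is at z = -16 mm.
- ledge (a point): Middle of the top inner edge of the ledge that stops the tube downhill: stop face at nest x = -42 mm, rising to z = 12 mm, 110 mm long in y.
- locating_pins (a point): Point midway between the two upright locating pins, 10 mm in diameter, at nest x = -33 and +36 mm, y = 30 mm, rising to z = 12 mm: a part's side touches them at nest y = +25 mm.
- torch_rest (a point): Middle of the torch rest, a level round bar 14 mm thick and 184 mm long on two bent legs, 155 mm vertically above the nest's origin (nest x = 89, z = 127 mm). It is in the way of a tool from straight above: come in square to the slope, along nest z.
- ejector_top (a point): Middle of the flat, slippery (greased) top of the ejector, a round plunger 40 mm in diameter in the keeper's window, at nest x = y = 0. Free, the top is at nest z = +10 mm. It slides along nest z; its spring pushes out with about 5 N there and 14 N fully in. Its hard stop is an adjustable collar inside: the top ends between z = -12.5 and -14 mm, which must be felt.
- ejector (a joint): How far the ejector is pushed in, in m: 0 free, 0.0225 to 0.024 fully in against its stop, about 0.020 when it rests trapped under the keeper.
- keeper_window (a point): Middle of the top face of the keeper's square window, 48 x 48 mm, wide enough for closed fingertips. The keeper is a flat plate 64 x 100 x 6 mm (nest z = -10 to -4 mm) that slides stiffly (3 N) along nest -y; solid plate 36 mm behind the window (+y side). It can cross only while the ejector's top is held below z = -10 mm: fingertips in the window hold it down and drag the -y edge.
- keeper (a joint): How far the keeper has slid along nest -y, in m: 0 to 0.003 at the start, 0.028 fully across against its end stop, its solid plate then over the middle of the ejector.
- tube_center (a point): Centre of the loose stub of dark square steel tube, 84 mm long (its x axis, the open ends), 50 x 50 mm across, wall 4 mm, about 0.5 kg, lying on the table at first with its centre 25 mm up. Seated, its x axis lies along the nest's x axis (either way round) and its centre is at x = 0, y = 0, z = 25 mm of the nest.
- v_block: Bystander: small steel V-block, 60 x 40 x 34 mm, on the table; origin under its middle.
- coupon_1: Bystander: flat steel test coupon with a weld bead, 30 x 60 x 8 mm, lying on the table; origin under its middle.
Mind the look-alikes: they are no part of the job. What is shaped like the part that bears tube_center but purple is not meant.

How it is judged:
On the way, in this order (a step that is already met when the one before it is completed fails the run):
1. the ejector is pushed right down, past the underside of the keeper (value of joint ejector above 0.0207 m), for 0.1 s.
2. the keeper is fully across and the ejector, let go, is trapped under it (value of joint keeper above 0.0255 m and value of joint ejector between 0.0175 and 0.0206 m and contact force between the fingers and ejector below 0.5 N), for 0.2 s.
At the end, for the whole second after the job is handed in: the keeper is within 2.5 mm of its stop with the ejector trapped under it; the tube lies still and flat on the rests (centre 25 +/- 3 mm out of the seat), within 4 mm of the ledge and 5 mm of the pins, its length within 0.08 rad of uphill (value of joint keeper above 0.0255 m and value of joint ejector above 0.0175 m and x of tube_center in the frame of nest between -0.004 and 0.004 m and y of tube_center in the frame of nest between -0.005 and 0.003 m and z of tube_center in the frame of nest between 0.022 and 0.028 m and angle between the x axis of tube_center and the x axis of nest, either way round below 0.08 rad and linear speed of tube below 0.02 m/s); the robot touches nothing.
It fails at once if the ejector is hammered or forced against its stop: more than 80 N of the fingers on it (contact force between the fingers and ejector above 80 N).
It fails at once if a bystander is moved by more than 30 mm (distance of any of v_block, coupon_1 from where it was at the start of the episode above 0.03 m).
It also fails if it takes over 54 s, if anything falls off the work surface, if the arm or the gripper's body presses on something with over 40 N, if the wrist force passes 120 N, or if a joint passes its speed limit or range.

## Working session

There is one attempt and no reset: what is moved stays moved. The work goes in short steps, Python scripts to look and compute and a tool call to move; the robot and the scene stay as the last step left them, time stands still between calls to the robot, and variables do not carry over. Pictures are saved under pics/ and viewed, and the job is handed in when it is done.

Besides the shell and the picture viewer there is one more tool, called after "Emit:" as name(argument=value, ...), one argument or row to a line, values as JSON. move_arm: Moves the arm, as the interface text tells. Its arguments: {"type":"object","properties":{"rows":{"type":"array","items":{"type":"number"}},"grip_force":{"type":"number"}},"required":["rows"]}

```bash
ls; mkdir -p pics; cat > h.py <<'E'
import numpy as np, cv2
from scipy.spatial.transform import Rotation as Ro
from rig import robot
def cam(n):
    o=robot.get_obs(); c=robot.camera(n); c['obs']=o; c['n']=n
    if 'R' in c: c['cw']=np.vstack([np.c_[c['R'].T, -c['R'].T@c['t']],[0,0,0,1]])
    else:
        T=np.eye(4);T[:3,:3]=Ro.from_quat(o['tool_rot']).as_matrix();T[:3,3]=o['position']
        c['cw']=T@c['tool_from_camera']
    return c
def save(c,name,crop=None,k=1):
    im=c['color'][:,:,::-1]
    if crop: im=im[crop[1]:crop[3],crop[0]:crop[2]]
    if k!=1: im=cv2.resize(im,None,fx=k,fy=k,interpolation=cv2.INTER_CUBIC)
    cv2.imwrite('pics/'+name,im)
def pts(c):
    z=c['z_map'];K=c['camera_matrix'];v,u=np.mgrid[:z.shape[0],:z.shape[1]]
    P=np.stack([(u-K[0,2])/K[0,0]*z,(v-K[1,2])/K[1,1]*z,z],-1)
    W=P@c['cw'][:3,:3].T+c['cw'][:3,3]; W[z==0]=np.nan; return W
def proj(c,X):
    X=np.atleast_2d(X);q=(X-c['cw'][:3,3])@c['cw'][:3,:3];p=q@c['camera_matrix'].T;return p[:,:2]/p[:,2:]
E
python3 - <<'E'
from h import *
o=robot.get_obs();print(o)
for n in['scene','top','wrist']:
    c=cam(n);save(c,n+'0.png');W=pts(c)
    for t in['nest','ledge','locating_pins','torch_rest','ejector_top','keeper_window','tube_center','v_block','coupon_1']:
        for d in robot.spot_point(n,t)[:3]:
            u,v=map(int,d['at']);print(n,t,d['at'],round(d['conf'],2),W[min(max(v,0),399),min(max(u,0),639)].round(3))
E
```

```text
pics
{'time': 0.0, 'q': array([ 1.10647152e+00,  5.28444805e-01,  1.43387758e+00, -1.98219596e-05,
        1.18136853e+00, -1.78505100e-01]), 'joint_velocities': array([ 3.79149653e-04, -1.86188831e-04,  1.85026594e-03, -4.82236534e-05,
        6.41626565e-04, -3.95937770e-04]), 'joint_torque': array([ 1.09496097e-03, -4.40046501e+01, -1.76591116e+01,  6.33851672e-02,
        5.82985603e-02, -1.61246617e-04]), 'position': array([0.17587138, 0.59900344, 0.2215926 ]), 'tool_rot': array([ 1.42420093e-01,  9.89805747e-01, -9.98303109e-04, -3.22735858e-04]), 'ft_force': array([-0.46805173, -0.21377816, -0.41010841]), 'moment': array([ 0.01412031,  0.01514176, -0.03700782]), 'grip_width': 0.08673435380834882}
scene nest [270.0, 178.7] 0.83 [0.432 0.224 0.104]
scene ledge [280.8, 193.7] 0.73 [0.436 0.182 0.074]
scene locating_pins [261.8, 182.2] 0.91 [0.409 0.238 0.091]
scene torch_rest [263.7, 141.1] 0.63 [0.419 0.222 0.248]
scene torch_rest [270.2, 182.7] 0.49 [0.427 0.216 0.097]
scene ejector_top [294.0, 254.5] 0.63 [ 0.054 -0.419  0.727]
scene ejector_top [272.7, 181.8] 0.47 [0.434 0.217 0.096]
scene keeper_window [266.1, 180.6] 0.5 [0.421 0.228 0.1  ]
scene tube_center [344.1, 248.0] 0.79 [ 0.465 -0.07   0.047]
scene tube_center [377.0, 293.3] 0.73 [ 0.434 -0.227  0.052]
scene v_block [293.9, 257.4] 0.4 [ 0.054 -0.417  0.721]
scene coupon_1 [326.3, 286.7] 0.8 [ 0.369 -0.112  0.005]
top ledge [273.5, 204.5] 0.74 [0.433 0.181 0.071]
top locating_pins [252.3, 212.8] 0.85 [0.413 0.234 0.072]
top torch_rest [245.0, 196.1] 0.59 [0.45  0.246 0.102]
top ejector_top [255.0, 202.6] 0.51 [0.435 0.222 0.097]
top keeper_window [254.1, 203.3] 0.92 [0.433 0.224 0.1  ]
top tube_center [430.1, 202.9] 0.97 [ 0.437 -0.22   0.049]
top tube_center [363.2, 193.4] 0.64 [ 0.461 -0.048  0.052]
top v_block [330.5, 234.0] 0.91 [0.358 0.038 0.024]
top coupon_1 [383.7, 231.9] 0.82 [ 0.365 -0.103  0.009]
```

View pics/scene0.png

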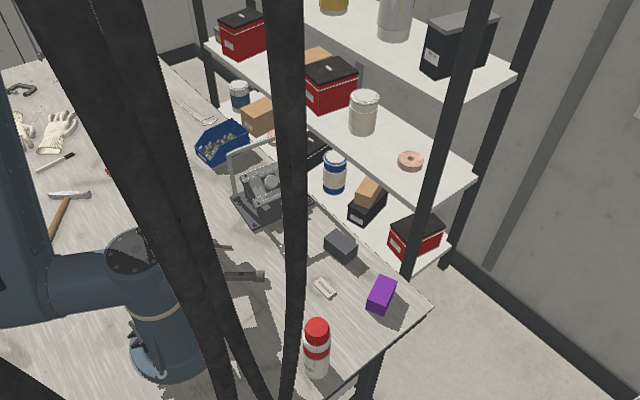

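View pics/top0.png

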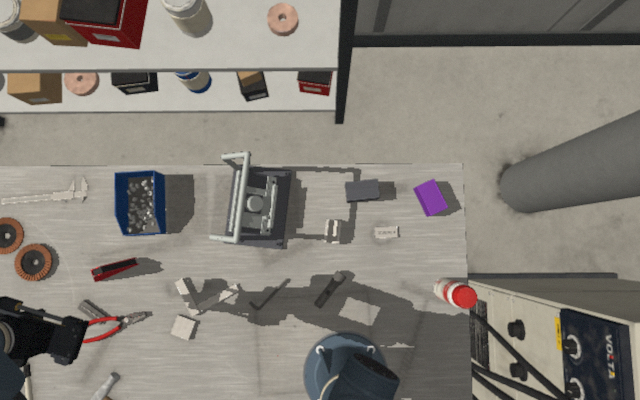

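View pics/wrist0.png

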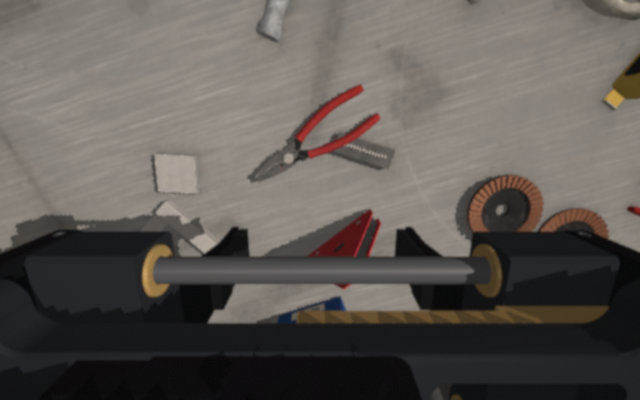

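The purple tube at top (430,198) is the look-alike. The dark tube at (363,190) is the one meant. V-block is at (333,230), coupon at (386,232). The nest is around (258,203), with uphill to the left (world +y) and the pins on the robot's side.

```bash
python3 - <<'E'
from h import *
c=cam('top');W=pts(c);save(c,'topcrop.png',(200,140,460,260),3)
m=(W[...,0]>.33)&(W[...,0]<.56)&(W[...,1]>.1)&(W[...,1]<.36)&(W[...,2]>.012)
P=W[m];print(len(P))
# ransac plane with normal ~35deg
rng=np.random.default_rng(0);best=(0,)
for i in range(3000):
    a=P[rng.choice(len(P),3,0)];n=np.cross(a[1]-a[0],a[2]-a[0]);l=np.linalg.norm(n)
    if l<1e-6: continue
    n/=l;n*=np.sign(n[2])
    if abs(n[2]-np.cos(np.radians(35)))>.05: continue
    s=(abs((P-a[0])@n)<.002).sum()
    if s>best[0]:best=(s,n,a[0])
s,n,a=best
for _ in range(5):
    q=P[abs((P-a)@n)<.002];a=q.mean(0);n=np.linalg.svd(q-a)[2][2];n*=np.sign(n[2])
print(s,n,a,np.degrees(np.arccos(n[2])),np.degrees(np.arctan2(n[1],n[0])))
d=(P-a)@n;print(np.histogram(d,bins=np.arange(-.08,.17,.004)))
# dark tube
for lo,hi in[((.42,-.13),(.53,.02))]:
    m=(W[...,0]>lo[0])&(W[...,0]<hi[0])&(W[...,1]>lo[1])&(W[...,1]<hi[1])&(W[...,2]>.04)
    q=W[m];r=cv2.minAreaRect((q[:,:2]*1000).astype(np.float32));print(q.mean(0),r,q[:,2].max())
print(robot.camera('wrist')['tool_from_camera'])
E
```

```text
4233
587 [-0.06731921 -0.55260943  0.83071712] [0.43247552 0.22244658 0.08390971] 33.82752537738293 -96.9455826270571
(array([ 38,  25,  40,  34,  29,  26,  30,  20,  29,  34,  76, 126, 123,
       126, 165, 156, 342,  78, 198, 543, 450, 109, 201, 168,   9,   3,
         3,   4,   2,   3,  12,  12,   9,  13,  15,  11,  14,  15,  12,
        14,  14,  12,  17,  14,  10,  17,  10,  20,  12,  14,  17,  16,
        63, 293, 256,   4,   0,   0,   0,   0,   0,   0]), array([-8.0000000e-02, -7.6000000e-02, -7.2000000e-02, -6.8000000e-02,
       -6.4000000e-02, -6.0000000e-02, -5.6000000e-02, -5.2000000e-02,
       -4.8000000e-02, -4.4000000e-02, -4.0000000e-02, -3.6000000e-02,
       -3.2000000e-02, -2.8000000e-02, -2.4000000e-02, -2.0000000e-02,
       -1.6000000e-02, -1.2000000e-02, -8.0000000e-03, -4.0000000e-03,
        6.9388939e-17,  4.0000000e-03,  8.0000000e-03,  1.2000000e-02,
        1.6000000e-02,  2.0000000e-02,  2.4000000e-02,  2.8000000e-02,
        3.2000000e-02,  3.6000000e-02,  4.0000000e-02,  4.4000000e-02,
        4.8000000e-02,  5.2000000e-02,  5.6000000e-02,  6.0000000e
[... 216 characters left out ...]
,
        1.1200000e-01,  1.1600000e-01,  1.2000000e-01,  1.2400000e-01,
        1.2800000e-01,  1.3200000e-01,  1.3600000e-01,  1.4000000e-01,
        1.4400000e-01,  1.4800000e-01,  1.5200000e-01,  1.5600000e-01,
        1.6000000e-01,  1.6400000e-01,  1.6800000e-01]))
[ 0.47170855 -0.04516166  0.04999762] ((472.19354248046875, -45.216209411621094), (50.15534210205078, 83.95066833496094), 5.78504753112793) 0.05602564105955854
[[-1.64689498e-03 -9.64434970e-01 -2.64315106e-01  7.25468984e-02]
 [ 9.99998371e-01 -1.39291269e-03 -1.14832098e-03  5.54411447e-04]
 [ 7.39313040e-04 -2.64316567e-01  9.64435693e-01 -1.62208713e-01]
 [ 0.00000000e+00  0.00000000e+00  0.00000000e+00  1.00000000e+00]]
```

View pics/topcrop.png

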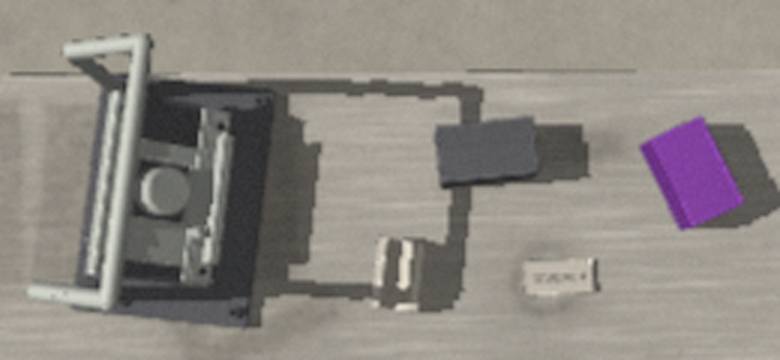

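```bash
python3 - <<'E'
from h import *
for yaw in [-4,-7]:
  y=np.radians(yaw);Rn=Ro.from_euler('z',yaw,degrees=True).as_matrix()@np.c_[[0,np.cos(np.radians(35)),np.sin(np.radians(35))],[-1,0,0],[0,-np.sin(np.radians(35)),np.cos(np.radians(35))]]
  for s in[1,-1]:
    Rt=np.c_[-s*Rn[:,0],s*Rn[:,1],-Rn[:,2]]
    for q1 in(.1,.25,.4):
      for A in (1.9,2.2,2.5):
        M=(Ro.from_euler('z',q1)*Ro.from_euler('y',A)).inv()*Ro.from_matrix(Rt)
        e=M.as_euler('ZYZ');print(yaw,s,q1,A,(e[0]).round(2),e[1].round(2),((e[2]-np.pi/2+np.pi)%(2*np.pi)-np.pi).round(2))
E
```

```text
-4 1 0.1 1.9 0.65 1.21 3.08
-4 1 0.1 2.2 0.75 0.98 2.87
-4 1 0.1 2.5 0.94 0.78 2.57
-4 1 0.25 1.9 0.65 1.12 -3.08
-4 1 0.25 2.2 0.77 0.89 2.97
-4 1 0.25 2.5 1.01 0.7 2.65
-4 1 0.4 1.9 0.64 1.03 -2.95
-4 1 0.4 2.2 0.79 0.81 3.09
-4 1 0.4 2.5 1.07 0.62 2.72
-4 -1 0.1 1.9 0.65 1.21 -0.06
-4 -1 0.1 2.2 0.75 0.98 -0.28
-4 -1 0.1 2.5 0.94 0.78 -0.57
-4 -1 0.25 1.9 0.65 1.12 0.06
-4 -1 0.25 2.2 0.77 0.89 -0.17
-4 -1 0.25 2.5 1.01 0.7 -0.49
-4 -1 0.4 1.9 0.64 1.03 0.19
-4 -1 0.4 2.2 0.79 0.81 -0.05
-4 -1 0.4 2.5 1.07 0.62 -0.42
-7 1 0.1 1.9 0.65 1.18 3.13
-7 1 0.1 2.2 0.76 0.95 2.9
-7 1 0.1 2.5 0.96 0.75 2.6
-7 1 0.25 1.9 0.65 1.09 -3.03
-7 1 0.25 2.2 0.78 0.86 3.01
-7 1 0.25 2.5 1.03 0.67 2.67
-7 1 0.4 1.9 0.63 1.01 -2.9
-7 1 0.4 2.2 0.79 0.78 3.13
-7 1 0.4 2.5 1.09 0.6 2.75
-7 -1 0.1 1.9 0.65 1.18 -0.02
-7 -1 0.1 2.2 0.76 0.95 -0.24
-7 -1 0.1 2.5 0.96 0.75 -0.54
-7 -1 0.25 1.9 0.65 1.09 0.11
-7 -1 0.25 2.2 0.78 0.86 -0.13
-7 -1 0.25 2.5 1.03 0.67 -0.47
-7 -1 0.4 1.9 0.63 1.01 0.24
-7 -1 0.4 2.2 0.79 0.78 -0.01
-7 -1 0.4 2.5 1.09 0.6 -0.39
```

```bash
cat >> h.py <<'E'
import json,os
def nestR(yaw,tilt=35):
    t=np.radians(tilt);return Ro.from_euler('z',yaw,degrees=True).as_matrix()@np.c_[[0,np.cos(t),np.sin(t)],[-1,0,0],[0,-np.sin(t),np.cos(t)]]
def toolR(Rn,tilt=0):  # camera uphill; tilt>0 leans hand downhill
    R=np.c_[Rn[:,0],-Rn[:,1],-Rn[:,2]]
    return Ro.from_rotvec(-Rn[:,1]*np.radians(tilt)).as_matrix()@R
def delta(p,R,o=None):
    o=o or robot.get_obs()
    d=(np.asarray(p)-o['position'])*1000
    r=(Ro.from_matrix(R)*Ro.from_quat(o['tool_rot']).inv()).as_rotvec()
    print('delta mm',d.round(1),'rot',r.round(4),'rows>=',np.ceil(max(np.linalg.norm(d)/50,np.degrees(np.linalg.norm(r))/8.59)))
E
python3 - <<'E'
from h import *
Rn=nestR(-7.5);O=np.array([.436,.228,.088])
R=toolR(Rn)
# sanity for tilt: hand direction (-tool z) with tilt leans downhill
print((-toolR(Rn,10)[:,2])@Rn)
delta(O+Rn@[-.03,0,.14],R);print(O+Rn@[-.03,0,.14])
E
```

```text
[-0.17364818  0.          0.98480775]
delta mm [ 246.1 -475.6  -37.1] rot [ 0.5561  0.362  -1.3685] rows>= 11.0
[0.42231103 0.12402196 0.18547399]
```

Emit:
move_arm(
  rows=[0,0,45,0.046,0.03,-0.114,0.8,0,0,45,0.046,0.03,-0.114,0.8,0,0,45,0.046,0.03,-0.114,0.8,22,-42,0,0.046,0.03,-0.114,0.8,22,-42,0,0.046,0.03,-0.114,0.8,22,-42,0,0.046,0.03,-0.114,0.8,22,-42,0,0.046,0.03,-0.114,0.8,22,-42,0,0.046,0.03,-0.114,0.8,22,-42,0,0.046,0.03,-0.114,0.8,22,-42,0,0.046,0.03,-0.114,0.8,22,-42,0,0.046,0.03,-0.114,0.8,22,-42,0,0.046,0.03,-0.114,0.8],
)

```text
time: 2.8
position: [0.3749, 0.2198, 0.3581]
tool_rot: [0.718, 0.628, 0.226, -0.197]
ft_force: [0.8, 0.5, -0.1]
grip_width: 0.0177
```

```bash
python3 - <<'E'
from h import *
Rn=nestR(-7.5);O=np.array([.436,.228,.088])
delta(O+Rn@[-.03,0,.16],toolR(Rn));print(O+Rn@[-.03,0,.16],robot.get_obs()['q'])
E
```

```text
delta mm [  45.9 -107.1 -156.3] rot [0.0025 0.0004 0.0039] rows>= 4.0
[0.4208137  0.11264857 0.20185703] [-0.18623473  0.02822413  1.92868751  0.63738766  1.28453887 -0.26873104]
```

Emit:
move_arm(
  rows=[10,-30,-25,0,0,0,1,10,-30,-25,0,0,0,1,10,-27,-35,0,0,0,1,10,-20,-36,0,0,0,1,6,0,-35,0,0,0,1,0,0,0,0,0,0,1,0,0,0,0,0,0,1],
)

```text
time: 3.5
position: [0.4198, 0.115, 0.2019]
tool_rot: [0.717, 0.629, 0.224, -0.198]
ft_force: [-0.4, -0.5, -0.1]
grip_width: 0.0001
```

```bash
python3 - <<'E'
from h import *
c=cam('wrist');save(c,'w1.png');W=pts(c);np.save('w1.npy',W);np.save('w1cw.npy',c['cw']);print(c['obs']['position'],c['obs']['q'],c['obs']['ft_force'])
for t in['nest','ledge','locating_pins','torch_rest','ejector_top','keeper_window','keeper']:
    for d in robot.spot_point('wrist',t)[:2]:
        u,v=map(int,d['at']);print(t,d['at'],round(d['conf'],2),W[min(max(v,0),399),min(max(u,0),639)].round(4))
E
```

```text
[0.41980445 0.11501457 0.20187033] [-0.42478228  0.37151465  2.04889243  0.68527207  1.040841   -0.74665916] [-0.35233824 -0.48634192 -0.09871376]
nest [323.8, 164.4] 0.66 [0.4346 0.2195 0.0952]
ledge [324.8, 202.0] 0.64 [0.4313 0.186  0.07  ]
locating_pins [297.5, 163.9] 0.58 [0.4073 0.2295 0.085 ]
torch_rest [322.2, 45.1] 0.86 [0.4336 0.2193 0.2475]
ejector_top [322.5, 161.1] 0.75 [0.4338 0.2216 0.0983]
keeper_window [322.2, 200.6] 0.66 [0.4297 0.1908 0.0638]
keeper_window [322.9, 160.7] 0.32 [0.434  0.2226 0.0985]Traceback (most recent call last):
  File "<stdin>", line 4, in <module>
ValueError: it knows: coupon, ejector_top, keeper_window, ledge, locating_pins, nest, torch_rest, tube_center, v_block
```

View pics/w1.png

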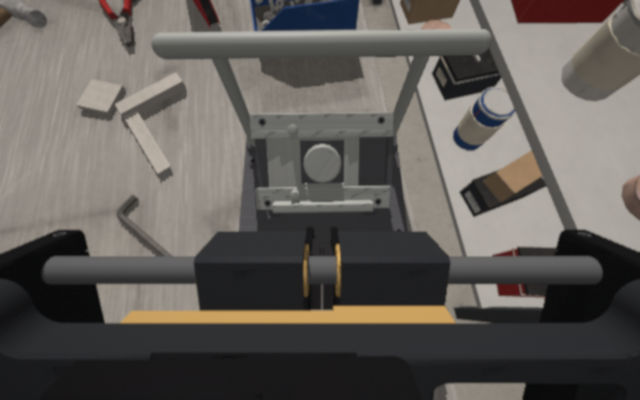

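```bash
python3 - <<'E'
from h import *
c=cam('wrist');W=pts(c);np.save('w1.npy',W);save(c,'w1crop.png',(240,20,410,230),3.5)
Rn=nestR(-7.5);O=np.array([.436,.228,.088])
for it in range(6):
    L=(W-O)@Rn*1000
    # z: seat rails
    x,y,z=L[...,0],L[...,1],L[...,2]
    m=((abs(abs(x)-40)<9))&(abs(y)<60)&(abs(z)<4)
    # avoid pins
    q=W[m];a=q.mean(0);n=np.linalg.svd(q-a)[2][2];n*=np.sign(n[2])
    # torch bar direction
    b=(abs(x-89)<25)&(abs(y)<75)&(z>110)&(z<150)
    pb=W[b];ab=pb.mean(0);db=np.linalg.svd(pb-ab)[2][0];db*=-np.sign(db[0])
    # ejector
    e=(abs(x)<30)&(abs(y)<30)&(abs(z-10)<3)
    pe=W[e];
    yaw=np.degrees(np.arctan2(db[1],db[0]))-180
    ce,r=cv2.minEnclosingCircle(np.float32(((pe-O)@Rn*1000)[:,:2]))
    print(m.sum(),'tilt',np.degrees(np.arccos(n[2])).round(2),'nyaw',(np.degrees(np.arctan2(n[1],n[0]))+90).round(2),'rail z',np.median(z[m]).round(2),'bar',db.round(4),((ab-O)@Rn*1000).round(1),'yawbar',yaw.round(2),'ej',ce,r,np.median(z[e]),np.median(((pe-O)@Rn*1000),0))
    Rn=nestR(yaw)
    d=Rn@np.array([ce[0],ce[1],np.median(z[e])-10])/1000
    O=O+d*np.array([1,1,1])
    if it==0: print(O)
print(O,O-W[e].mean(0)*0)
L=(W-O)@Rn*1000;x,y,z=L[...,0],L[...,1],L[...,2]
g=(abs(y)<45)&(z<20)
for lo in range(-64,64,4):
    mm=g&(x>=lo)&(x<lo+4)
    if mm.sum(): print(lo,mm.sum(),np.percentile(z[mm],[5,25,50,75,95]).round(1))
E
```

```text
3280 tilt 34.91 nyaw -6.72 rail z 1.77 bar [-9.932e-01  1.161e-01 -6.000e-04] [ 85.3   0.3 134.2] yawbar -6.67 ej (6.6679182052612305, 8.537952423095703) 30.99315643310547 11.67354203778991 [-1.76868543  1.34010929 11.67354204]
[0.42804273 0.2334633  0.09319545]
2746 tilt 35.23 nyaw -6.79 rail z -0.02 bar [-9.932e-01  1.162e-01 -3.000e-04] [ 78.6   0.3 132.6] yawbar -6.67 ej (3.4766716957092285, 3.007484197616577) 35.50656509399414 10.095391936454494 [-7.49307097 -5.9730125  10.09539194]
2110 tilt 35.38 nyaw -6.82 rail z -0.18 bar [-0.9932  0.1162  0.    ] [ 75.2   0.2 132.5] yawbar -6.67 ej (0.043575070798397064, 0.04010108485817909) 35.56599044799805 10.021453517009924 [-10.77024918  -8.92114348  10.02145352]
2096 tilt 35.37 nyaw -6.81 rail z -0.2 bar [-0.9932  0.1162  0.    ] [ 75.1   0.2 132.5] yawbar -6.67 ej (0.00016968535783234984, 0.0001211540075019002) 35.566009521484375 9.99756581520429 [-10.80710282  -8.95981402   9.99756582]
2098 tilt 35.37 nyaw -6.82 rail z -0.2 bar [-0.9932  0.1162  0.    ] [ 75.1   0.2 132.5] yawbar -6.67 ej (-2.389634801147622e-06, 6.572029178641969e-
[... 909 characters left out ...]
 11. ]
-8 307 [-16.   -4.3  -3.   10.   11. ]
-4 336 [-15.9  -4.7  -3.5   9.5  10.6]
0 328 [-16.1  -5.3  -3.9   9.1  10.6]
4 348 [-16.7 -15.5  -4.6  -3.2   9.6]
8 273 [-16.8 -15.3  -4.4  -3.7  -3.1]
12 294 [-5.  -4.1 -3.  -0.2  0.8]
16 328 [-1.3 -0.5  0.   0.5  1.4]
20 327 [-1.1 -0.5  0.1  0.7 12.1]
24 343 [-1.2 -0.4  0.1  0.7 11.6]
28 342 [-1.2 -0.5  0.   0.6  1.3]
32 340 [-1.3 -0.7 -0.1  0.4  1.1]
36 280 [-1.4 -0.7 -0.2  0.3  1. ]
40 118 [-147.7 -146.9 -146.3 -145.7 -144.7]
44 174 [-150.9 -149.7 -148.9 -147.9 -146.8]
48 145 [-153.6 -152.5 -151.6 -150.8 -149.7]
52 151 [-156.2 -154.9 -154.3 -153.5 -152.4]
56 174 [-159.2 -158.  -157.2 -156.2 -155. ]
60 141 [-161.8 -160.8 -160.1 -159.2 -158. ]
```

View pics/w1crop.png

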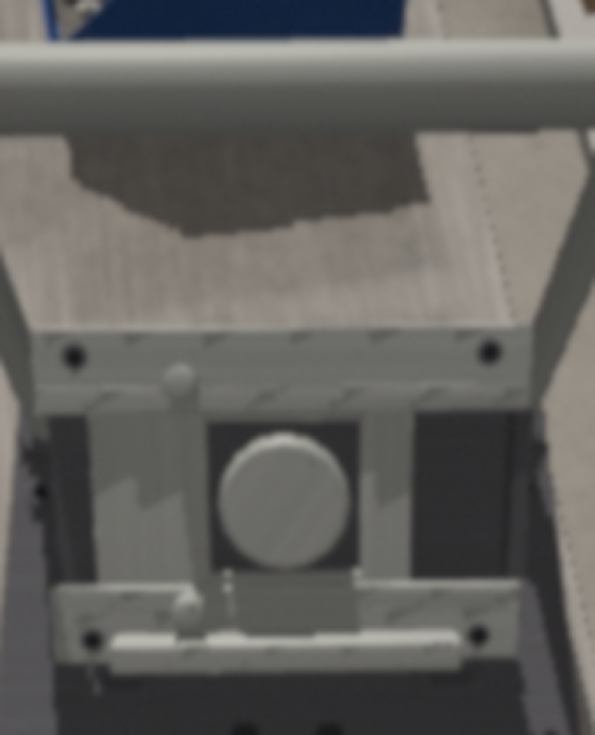

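```bash
python3 - <<'E'
from h import *
W=np.load('w1.npy')
Rn=nestR(-6.75);O=np.array([.4345,.2285,.0895])
for it in range(8):
    L=(W-O)@Rn*1000;x,y,z=L[...,0],L[...,1],L[...,2]
    e=(np.hypot(x,y)<23)&(abs(z-10)<2.5)
    r=cv2.minAreaRect(np.float32(L[e][:,:2]));h=np.percentile(L[e],[1,50,99],0).round(1)
    m=(abs(abs(x)-42)<7)&(abs(y)<60)&(abs(z)<3)
    ex=(L[e][:,0].max()+L[e][:,0].min())/2;ey=(L[e][:,1].max()+L[e][:,1].min())/2
    O=O+Rn@np.array([ex,ey,np.median(z[m])])/1000
print(O,h.tolist(),np.median(z[m]),r)
L=(W-O)@Rn*1000;x,y,z=L[...,0],L[...,1],L[...,2]
# features
led=(z>9)&(z<14)&(x<-35)&(x>-60)&(abs(y)<50);print('ledge x',np.percentile(x[led],[2,50,98]).round(1),np.percentile(y[(z>9)&(z<14)&(x<-42)&(x>-60)],[1,99]).round(1),np.median(z[led]))
rl=(abs(z)<2)&(abs(y)<40)&(x>15)&(x<65);print('rail x',np.percentile(x[rl],[1,50,99]).round(1))
for px in(-33,36):
    p=(z>9)&(z<14)&(np.hypot(x-px,y-30)<9);print('pin',p.sum(),np.percentile(x[p],[3,97]).round(1),np.percentile(y[p],[3,97]).round(1))
b=(abs(x-89)<15)&(abs(y)<110)&(z>110)&(z<150);print('bar',np.percentile(y[b],[1,99]).round(1),np.median(L[b],0))
k=(abs(z+4)<2)&(abs(x)<20);print('keeper y',np.percentile(y[k],[1,99]).round(1))
kk=np.sort(y[k]);gi=np.argmax(np.diff(kk));print('gap',kk[gi],kk[gi+1])
E
```

```text
[0.43365892 0.22498967 0.08790201] [[-18.1, -18.5, 8.1], [1.0, -0.4, 9.9], [18.7, 18.3, 11.7]] 7.70238907377152e-15 ((0.3319740295410156, -0.17565155029296875), (39.09384536743164, 39.03908157348633), 77.49069213867188)
ledge x [-51.3 -46.2 -41.6] [-53.6  53.3] 11.968473092456824
rail x [27.3 40.4 51.8]
pin 64 [-36.4 -28.5] [25.6 34.2]
pin 74 [32.2 40.1] [25.6 33.8]
bar [-93.8  93.3] [ 87.81980898   0.16385046 132.89536363]
keeper y [-76.9  59. ]
gap -71.48006439463548 -40.287928420857234
```

```bash
cat >> h.py <<'E'
O=np.array([.43366,.22499,.0879]);RN=nestR(-6.75)
def nz(o=None):
    o=o or robot.get_obs();print('t',round(o['time'],2),'nest mm',((o['position']-O)@RN*1000).round(2),'F nest',(o['ft_force']@RN).round(2),'w',round(o['grip_width'],4))
E
python3 - <<'E'
from h import *
c=cam('top');W=pts(c)
m=(W[...,0]>.5)&(W[...,0]<.75)&(W[...,1]>-.2)&(W[...,1]<.4)&(W[...,2]>.06);P=W[m];print(len(P),P.min(0),np.percentile(P[:,0],[0,1,5]) )
nz();R=toolR(RN,8);delta(O+RN@[0,0,.030],R)
print('nest x,y,z per mm in world',RN.round(4).tolist())
E
```

```text
584 [0.50005369 0.01292251 0.06007866] [0.50005369 0.50031641 0.50083924]
t 3.95 nest mm [-25.37   0.35 157.33] F nest [-0.19 -0.03  0.12] w 0.0004
delta mm [ 11.4  93.1 -89.7] rot [ 0.1433 -0.0162  0.0114] rows>= 3.0
nest x,y,z per mm in world [[0.0963, -0.9931, -0.0674], [0.8135, 0.1175, -0.5696], [0.5736, 0.0, 0.8192]]
```

```bash
python3 - <<'E'
from h import *
W=np.load('w1.npy')
for v,u in[(150,430),(100,450),(130,490),(160,600),(200,470)]:print(u,v,W[v,u].round(3))
m=(W[...,2]>.05)&(W[...,0]>.55)&(W[...,1]<.4);P=W[m]
h=np.histogram(P[:,0],bins=np.arange(.55,1,.05));print(h)
print(P[P[:,0]<.7][::50].round(3)[:20])
E
```

```text
430 150 [ 0.968  0.642 -0.763]
450 100 [ 0.999  0.743 -0.56 ]
490 130 [ 1.011  0.522 -0.427]
600 160 [ 0.991  0.273 -0.141]
470 200 [ 0.928  0.327 -0.512]
(array([0, 0, 0, 0, 0, 0, 0, 0]), array([0.55, 0.6 , 0.65, 0.7 , 0.75, 0.8 , 0.85, 0.9 , 0.95]))
[]
```

Emit:
move_arm(
  rows=[2,13,-12,0.024,-0.0027,0.0019,1,2,16,-15,0.024,-0.0027,0.0019,1,2,16,-15,0.024,-0.0027,0.0019,1,2,16,-16,0.024,-0.0027,0.0019,1,2,16,-16,0.024,-0.0027,0.0019,1,1,16,-16,0.0235,-0.0027,0.0019,1,0,0,0,0,0,0,1,0,0,0,0,0,0,1],
)

```text
time: 4.75
position: [0.4311, 0.2076, 0.1116]
tool_rot: [0.696, 0.618, 0.273, -0.245]
ft_force: [-0.1, -0.4, 0.2]
grip_width: 0.0008
```

```bash
python3 - <<'E'
from h import *
nz();R=toolR(RN,8);delta(O+RN@[0,0,.018],R);print(robot.get_obs()['q'])
c=cam('wrist');save(c,'w2.png')
E
```

```text
t 4.75 nest mm [-0.77  0.55 29.47] F nest [-0.23  0.1   0.41] w 0.0008
delta mm [ 1.4  7.1 -9. ] rot [-0.0008 -0.0024 -0.0003] rows>= 1.0
[-0.27470267  0.65253636  2.12043615  1.07460219  0.87271134 -1.08419713]
```

View pics/w2.png

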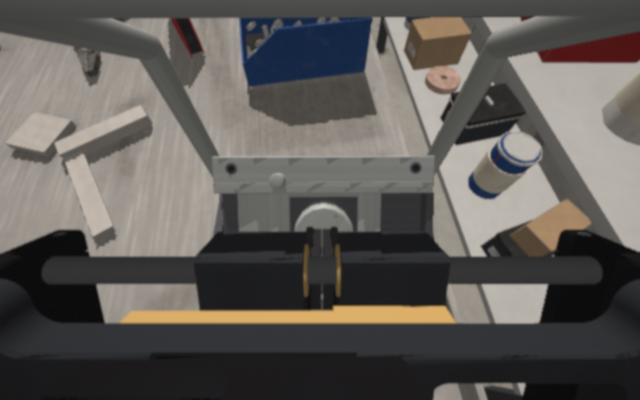

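Emit:
move_arm(
  rows=[0.5,3.5,-5,0,0,0,1,0.5,3.5,-5,0,0,0,1,0.2,1.7,-2.5,0,0,0,1,0,0,0,0,0,0,1],
)

```text
time: 5.2
position: [0.4323, 0.2165, 0.0989]
tool_rot: [0.696, 0.618, 0.274, -0.244]
ft_force: [-0.5, 0.1, 0.1]
grip_width: 0.0008
```

```bash
python3 -c "
from h import *
nz()"
```

```text
t 5.2 nest mm [-0.72  0.4  13.96] F nest [0.13 0.48 0.03] w 0.0008
```

Emit:
move_arm(
  rows=[0.1,1.1,-1.6,0,0,0,1,0,0,0,0,0,0,1],
)

```text
time: 5.4
position: [0.4325, 0.2175, 0.0974]
tool_rot: [0.696, 0.618, 0.274, -0.244]
ft_force: [-0.0, -0.8, 0.1]
grip_width: 0.0004
```

Emit:
move_arm(
  rows=[0.1,1.1,-1.6,0,0,0,1,0,0,0,0,0,0,1],
)

```text
time: 5.6
position: [0.4327, 0.2185, 0.096]
tool_rot: [0.696, 0.618, 0.274, -0.244]
ft_force: [-1.2, -2.2, 3.4]
grip_width: 0.0005
```

Emit:
move_arm(
  rows=[0.1,1.1,-1.6,0,0,0,1,0,0,0,0,0,0,1],
)

```text
time: 5.8
position: [0.4328, 0.2196, 0.0943]
tool_rot: [0.696, 0.617, 0.274, -0.244]
ft_force: [-1.3, -3.1, 3.7]
grip_width: 0.0002
```

```bash
python3 -c "
from h import *
nz()"
```

```text
t 5.8 nest mm [-0.74  0.21  8.37] F nest [-0.53  0.89  4.94] w 0.0002
```

Emit:
move_arm(
  rows=[0.2,2,-2.8,0,0,0,1,0.3,2,-2.8,0,0,0,1,0.2,1.9,-2.8,0,0,0,1,0.2,1.9,-2.8,0,0,0,1,0.2,1.9,-2.7,0,0,0,1,0,0,0,0,0,0,1,0,0,0,0,0,0,1],
)

```text
time: 6.5
position: [0.4339, 0.2291, 0.0807]
tool_rot: [0.696, 0.617, 0.274, -0.244]
ft_force: [-2.1, -7.0, 8.8]
grip_width: 0.0004
```

```bash
python3 -c "
from h import *
nz()"
```

```text
t 6.5 nest mm [-0.74  0.22 -8.27] F nest [-0.88  1.3  11.35] w 0.0004
```

Emit:
move_arm(
  rows=[0.1,0.6,-0.8,0,0,0,1,0,0,0,0,0,0,1],
)

```text
time: 6.7
position: [0.434, 0.2297, 0.0799]
tool_rot: [0.696, 0.618, 0.274, -0.244]
ft_force: [-1.7, -7.0, 8.4]
grip_width: 0.0002
```

```bash
python3 -c "
from h import *
nz()"
```

```text
t 6.7 nest mm [-0.74  0.22 -9.2 ] F nest [-1.1   0.84 10.97] w 0.0002
```

Emit:
move_arm(
  rows=[0.1,0.6,-0.8,0,0,0,1,0,0,0,0,0,0,1],
)

```text
time: 6.9
position: [0.434, 0.2302, 0.0792]
tool_rot: [0.696, 0.618, 0.274, -0.244]
ft_force: [-1.4, -7.0, 8.9]
grip_width: 0.0006
```

```bash
python3 -c "
from h import *
nz()"
```

```text
t 6.9 nest mm [ -0.7    0.23 -10.16] F nest [-0.68  0.53 11.35] w 0.0006
```

Emit:
move_arm(
  rows=[0.1,0.6,-0.8,0,0,0,1,0,0,0,0,0,0,1],
)

```text
time: 7.1
position: [0.4341, 0.2308, 0.0784]
tool_rot: [0.696, 0.618, 0.274, -0.244]
ft_force: [-1.8, -7.0, 9.0]
grip_width: 0.0006
```

```bash
python3 -c "
from h import *
nz()"
```

```text
t 7.1 nest mm [ -0.7    0.24 -11.15] F nest [-0.66  0.97 11.47] w 0.0006
```

Emit:
move_arm(
  rows=[0,0.4,-0.5,0,0,0,1,0,0,0,0,0,0,1],
)

```text
time: 7.3
position: [0.4342, 0.2311, 0.0779]
tool_rot: [0.696, 0.618, 0.274, -0.244]
ft_force: [-2.0, -6.8, 8.6]
grip_width: 0.0004
```

```bash
python3 -c "
from h import *
nz()"
```

```text
t 7.3 nest mm [ -0.72   0.23 -11.74] F nest [-0.79  1.2  11.07] w 0.0004
```

Emit:
move_arm(
  rows=[0,0.4,-0.5,0,0,0,1,0,0,0,0,0,0,1],
)

```text
time: 7.5
position: [0.4342, 0.2314, 0.0775]
tool_rot: [0.696, 0.618, 0.274, -0.244]
ft_force: [-2.8, -8.9, 10.8]
grip_width: 0.0003
```

```bash
python3 -c "
from h import *
nz()"
```

```text
t 7.5 nest mm [ -0.69   0.2  -12.21] F nest [-1.35  1.72 14.08] w 0.0003
```

Emit:
move_arm(
  rows=[0,0.4,-0.5,0,0,0,1,0,0,0,0,0,0,1],
)

```text
time: 7.7
position: [0.4342, 0.2315, 0.0774]
tool_rot: [0.696, 0.617, 0.274, -0.244]
ft_force: [-3.0, -13.3, 16.4]
grip_width: 0.0008
```

```bash
python3 -c "
from h import *
nz()"
```

```text
t 7.7 nest mm [ -0.68   0.22 -12.34] F nest [-1.72  1.44 21.26] w 0.0008
```

Emit:
move_arm(
  rows=[0,-0.5,0.7,0,0,0,1,2,-0.2,0,0,0,0,1,2,-0.2,0,0,0,0,1,2,-0.3,0,0,0,0,1,2,-0.2,0,0,0,0,1,2,-0.2,0,0,0,0,1,2,-0.3,0,0,0,0,1,2,-0.2,0,0,0,0,1,0,0,0,0,0,0,1],
)

```text
time: 8.6
position: [0.4439, 0.2315, 0.0783]
tool_rot: [0.694, 0.618, 0.273, -0.248]
ft_force: [-7.3, -7.6, 13.6]
grip_width: 0.0002
```

```bash
python3 -c "
from h import *
nz()"
```

```text
t 8.6 nest mm [  0.75  -9.36 -12.23] F nest [ 0.91  6.4  15.95] w 0.0002
```

Emit:
move_arm(
  rows=[2,-0.2,0,0,0,0,1,2,-0.2,0,0,0,0,1,0,0,0,0,0,0,1],
)

```text
time: 8.9
position: [0.4484, 0.231, 0.0783]
tool_rot: [0.695, 0.618, 0.273, -0.247]
ft_force: [-7.3, -6.5, 14.0]
grip_width: 0.0006
```

```bash
python3 -c "
from h import *
nz();o=robot.get_obs();print(o['joint_torque'],(Ro.from_quat(o['tool_rot'])*Ro.from_matrix(toolR(RN,8)).inv()).as_rotvec()@RN)"
```

```text
t 8.9 nest mm [  0.78 -13.92 -12.29] F nest [ 2.04  6.47 15.7 ] w 0.0006
[ 1.68805093e+00 -3.19037354e+01 -4.14190650e+00  1.81154843e+00
  7.99003635e-01 -1.00928819e-02] [ 0.00767363 -0.00387233 -0.00073624]
```

Emit:
move_arm(
  rows=[2,-0.2,0.2,0,0,0,1,2,-0.3,0,0,0,0,1,2,-0.2,0,0,0,0,1,2,-0.2,0,0,0,0,1,2,-0.3,0,0,0,0,1,2,-0.2,0,0,0,0,1,2,-0.2,0,0,0,0,1,2,-0.3,0,0,0,0,1,0,0,0,0,0,0,1],
)

```text
time: 9.8
position: [0.464, 0.2293, 0.0776]
tool_rot: [0.695, 0.618, 0.272, -0.248]
ft_force: [-6.3, -1.0, 3.8]
grip_width: 0.0004
```

```bash
python3 -c "
from h import *
nz()"
```

```text
t 9.8 nest mm [  0.52 -29.66 -12.99] F nest [0.81 6.17 4.12] w 0.0004
```

Emit:
move_arm(
  rows=[2,-0.2,0.3,0,0,0,1,2,-0.3,0,0,0,0,1,1.5,-0.2,0,0,0,0,1,0,0,0,0,0,0,1],
)

```text
time: 10.2
position: [0.4686, 0.2288, 0.0776]
tool_rot: [0.694, 0.619, 0.271, -0.248]
ft_force: [-6.7, -1.0, 3.4]
grip_width: 0.0005
```

```bash
python3 -c "
from h import *
nz()"
```

```text
t 10.2 nest mm [  0.56 -34.26 -13.02] F nest [0.48 6.58 3.76] w 0.0005
```

Emit:
move_arm(
  rows=[1.5,-0.2,0,0,0,0,1,0,0,0,0,0,0,1],
)

```text
time: 10.4
position: [0.47, 0.2287, 0.0776]
tool_rot: [0.694, 0.619, 0.271, -0.248]
ft_force: [-6.9, -0.9, 2.7]
grip_width: 0.0009
```

```bash
python3 -c "
from h import *
nz()"
```

```text
t 10.4 nest mm [  0.56 -35.68 -13.02] F nest [0.14 6.75 3.25] w 0.0009
```

Emit:
move_arm(
  rows=[1.5,-0.2,0,0,0,0,1,0,0,0,0,0,0,1],
)

```text
time: 10.6
position: [0.4715, 0.2285, 0.0776]
tool_rot: [0.694, 0.619, 0.271, -0.248]
ft_force: [-7.5, -0.6, 3.9]
grip_width: 0.0
```

```bash
python3 -c "
from h import *
nz()"
```

```text
t 10.6 nest mm [  0.57 -37.14 -13.02] F nest [1.02 7.41 4.08] w 0.0
```

Emit:
move_arm(
  rows=[1.5,-0.2,0,0,0,0,1,0,0,0,0,0,0,1],
)

```text
time: 10.8
position: [0.473, 0.2283, 0.0776]
tool_rot: [0.694, 0.619, 0.271, -0.248]
ft_force: [-7.1, -1.1, 2.6]
grip_width: 0.0005
```

```bash
python3 -c "
from h import *
nz()"
```

```text
t 10.8 nest mm [  0.55 -38.68 -13.01] F nest [-0.09  6.92  3.19] w 0.0005
```

Emit:
move_arm(
  rows=[1.5,-0.2,0,0,0,0,1,0,0,0,0,0,0,1],
)

```text
time: 11.0
position: [0.4745, 0.2281, 0.0776]
tool_rot: [0.694, 0.618, 0.271, -0.248]
ft_force: [-7.4, -1.0, 3.8]
grip_width: 0.0007
```

```bash
python3 -c "
from h import *
nz()"
```

```text
t 11.0 nest mm [  0.57 -40.16 -13.02] F nest [0.62 7.18 4.2 ] w 0.0007
```

Emit:
move_arm(
  rows=[1.5,-0.2,0,0,0,0,1,0,0,0,0,0,0,1],
)

```text
time: 11.2
position: [0.476, 0.228, 0.0776]
tool_rot: [0.694, 0.618, 0.271, -0.248]
ft_force: [-7.8, -1.6, 3.1]
grip_width: 0.0007
```

```bash
python3 -c "
from h import *
nz()"
```

```text
t 11.2 nest mm [  0.57 -41.66 -13.01] F nest [-0.31  7.53  3.97] w 0.0007
```

Emit:
move_arm(
  rows=[1.5,-0.2,0,0,0,0,1,0,0,0,0,0,0,1],
)

```text
time: 11.4
position: [0.4775, 0.2278, 0.0776]
tool_rot: [0.694, 0.618, 0.271, -0.248]
ft_force: [-7.7, -1.2, 2.5]
grip_width: 0.0004
```

```bash
python3 -c "
from h import *
nz()
c=cam('wrist');save(c,'w3.png')"
```

```text
t 11.4 nest mm [  0.58 -43.18 -13.02] F nest [-0.26  7.56  3.23] w 0.0004
```

View pics/w3.png

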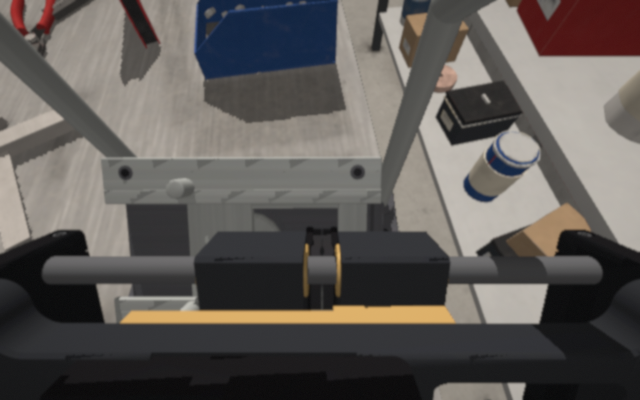

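```bash
python3 - <<'E'
from h import *
c=cam('wrist');W=pts(c);L=(W-O)@RN*1000;x,y,z=L[...,0],L[...,1],L[...,2]
for (n,L) in (('before',(np.load('w1.npy')-O)@RN*1000),('now',L)):
    x,y,z=L[...,0],L[...,1],L[...,2]
    for x0 in(8,14,20):
        k=(abs(z+4)<3)&(abs(x-x0)<4)&(abs(y)<65);s=np.sort(y[k]);d=np.diff(s)
        print(n,x0,k.sum(),s[[0,-1]].round(1),[(s[i].round(1),s[i+1].round(1)) for i in np.where(d>5)[0]])
E
```

```text
before 8 345 [-40.3  59.4] [(np.float64(-24.6), np.float64(24.2))]
before 14 377 [-40.1  59. ] [(np.float64(-24.6), np.float64(-15.8)), (np.float64(-11.6), np.float64(11.2)), (np.float64(12.1), np.float64(24.0))]
before 20 357 [-39.9  59.8] [(np.float64(-24.5), np.float64(-11.6)), (np.float64(-4.0), np.float64(2.4)), (np.float64(11.2), np.float64(23.9))]
now 8 531 [-64.7  32.1] [(np.float64(-34.2), np.float64(-4.0))]
now 14 1169 [-65.  32.] [(np.float64(-34.2), np.float64(-4.2))]
now 20 1260 [-65.  32.] [(np.float64(-52.1), np.float64(-4.2))]
```

Emit:
move_arm(
  rows=[1.2,-0.1,0,0,0,0,1,0,0,0,0,0,0,1],
)

```text
time: 11.7
position: [0.4775, 0.2278, 0.0775]
tool_rot: [0.694, 0.619, 0.271, -0.249]
ft_force: [-8.9, -3.4, 4.7]
grip_width: 0.0007
```

```bash
python3 -c "
from h import *
nz()"
```

```text
t 11.7 nest mm [  0.57 -43.25 -13.05] F nest [-0.98  8.39  6.39] w 0.0007
```

Emit:
move_arm(
  rows=[1.2,-0.1,0,0,0,0,1,0,0,0,0,0,0,1],
)

```text
time: 11.9
position: [0.4776, 0.2278, 0.0776]
tool_rot: [0.694, 0.619, 0.27, -0.25]
ft_force: [-12.4, -4.1, 5.6]
grip_width: 0.0005
```

```bash
python3 -c "
from h import *
nz()"
```

```text
t 11.9 nest mm [  0.6  -43.27 -13.05] F nest [-1.34 11.81  7.73] w 0.0005
```

Emit:
move_arm(
  rows=[-3,0.4,0.5,0,0,0,1,-2.5,0.3,0.5,0,0,0,1,-0.3,-2.8,4,0,0,0,1,-0.7,-5.7,8.2,0,0,0,1,-1.7,-14.2,20.5,0,0,0,1,-2.7,-22.8,32.8,0,0,0,1,-2.7,-22.8,32.8,0,0,0,1,-2.7,-22.8,32.8,0,0,0,1,-2,-17,24.6,0,0,0,1,0,0,0,0,0,0,1],
)

```text
time: 12.9
position: [0.4706, 0.1148, 0.2378]
tool_rot: [0.696, 0.618, 0.277, -0.238]
ft_force: [-0.4, -0.3, -0.2]
grip_width: 0.0008
```

```bash
python3 - <<'E'
from h import *
nz();c=cam('wrist');W=pts(c);save(c,'w4.png');save(c,'w4crop.png',(180,60,400,240),3);L=(W-O)@RN*1000
x,y,z=L[...,0],L[...,1],L[...,2]
for x0 in(-15,8,14,20):
        k=(abs(z+4)<3)&(abs(x-x0)<4)&(abs(y)<65);s=np.sort(y[k]);d=np.diff(s)
        print(x0,k.sum(),s[[0,-1]].round(1),[(s[i].round(1),s[i+1].round(1)) for i in np.where(d>5)[0]])
k=(np.hypot(x,y)<18)&(y<-7);print('ej z',np.percentile(z[k],[5,50,95]))
E
```

```text
t 12.9 nest mm [-1.2000e-01 -4.9600e+01  1.8304e+02] F nest [-0.33  0.33  0.05] w 0.0008
-15 263 [-64.5  31.3] [(np.float64(-53.4), np.float64(-4.4))]
8 235 [-64.4  31.8] [(np.float64(-53.4), np.float64(-3.7))]
14 243 [-64.3  31.7] [(np.float64(-53.4), np.float64(-3.7))]
20 256 [-64.3  31.6] [(np.float64(-53.4), np.float64(-3.8))]
ej z [271.59485899 297.35635705 305.31601846]
```

View pics/w4crop.png

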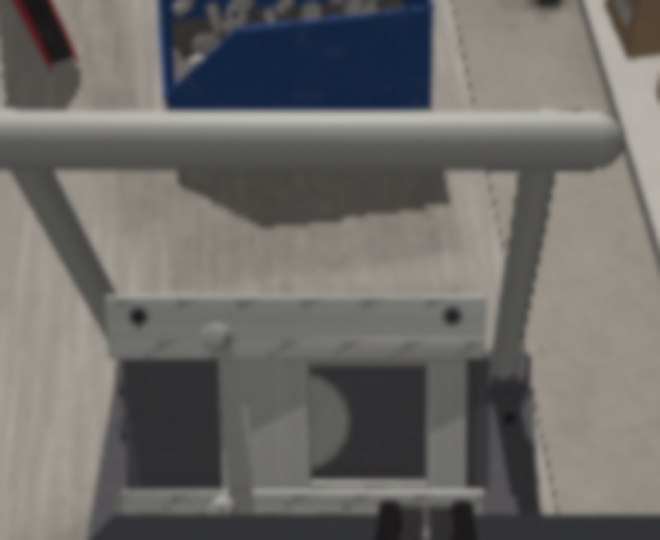

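```bash
python3 - <<'E'
from h import *
a=np.radians(95.8);x=np.array([np.cos(a),np.sin(a),0]);zz=np.array([0,0,-1.]);R=np.c_[x,np.cross(zz,x),zz]
delta([.472,-.075,.20],R)
E
```

```text
delta mm [   2.8 -191.1  -36.2] rot [-0.7499  0.0132  0.2106] rows>= 6.0
```

Emit:
move_arm(
  rows=[0.3,-19,-3.6,-0.075,0.0013,0.021,0.5,0.3,-19,-3.6,-0.075,0.0013,0.021,0,0.3,-19,-3.6,-0.075,0.0013,0.021,0,0.3,-19,-3.6,-0.075,0.0013,0.021,0,0.3,-19,-3.6,-0.075,0.0013,0.021,0,0.3,-19,-3.6,-0.075,0.0013,0.021,0,0.3,-19,-3.6,-0.075,0.0013,0.021,0,0.3,-19,-3.6,-0.075,0.0013,0.021,0,0.3,-19,-3.6,-0.075,0.0013,0.021,0,0.3,-20,-3.6,-0.075,0.0013,0.021,0,0,0,0,0,0,0,0,0,0,0,0,0,0,0],
)

```text
time: 14.15
position: [0.4694, -0.0715, 0.1976]
tool_rot: [0.671, 0.741, -0.001, -0.005]
ft_force: [-0.1, 0.6, -0.7]
grip_width: 0.0847
```

```bash
python3 - <<'E'
from h import *
c=cam('wrist');W=pts(c);save(c,'w5.png');print(c['obs']['position'],c['obs']['q'])
for lo in(.04,.046):
    m=(W[...,0]>.40)&(W[...,0]<.55)&(W[...,1]>-.14)&(W[...,1]<.03)&(abs(W[...,2]-.05)<.05-lo+.002)
    q=W[m];r=cv2.minAreaRect((q[:,:2]*1000).astype(np.float32));print(len(q),np.median(q[:,2]),r)
c2=cam('top');W=pts(c2)
m=(W[...,0]>.40)&(W[...,0]<.55)&(W[...,1]>-.11)&(W[...,1]<.03)&(abs(W[...,2]-.05)<.005)
q=W[m];print(cv2.minAreaRect((q[:,:2]*1000).astype(np.float32)))
E
```

```text
[ 0.46937168 -0.07146307  0.19764519] [-3.87477717e-01  3.67714941e-01  1.82049862e+00  7.53252033e-04
  9.63613288e-01 -4.86329360e-01]
3712 0.04998177315223057 ((471.5477294921875, -46.22526168823242), (50.01054763793945, 83.19153594970703), 5.532861709594727)
3712 0.04998177315223057 ((471.5477294921875, -46.22526168823242), (50.01054763793945, 83.19153594970703), 5.532861709594727)
((490.7097473144531, -26.325942993164062), (23.903921127319336, 64.14460754394531), 29.200626373291016)
```

View pics/w5.png

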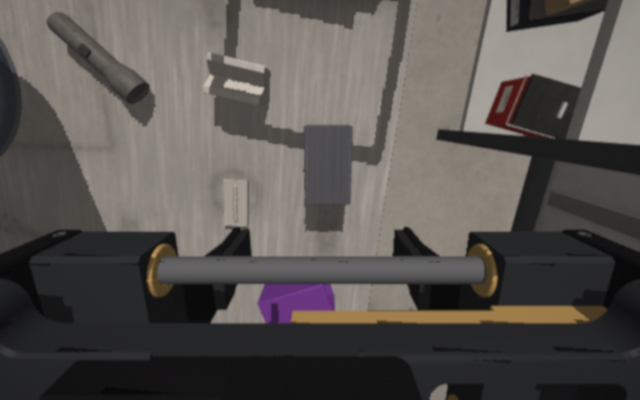

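```bash
python3 - <<'E'
from h import *
c=cam('wrist');save(c,'w5crop.png',(200,50,420,330),2)
a=np.radians(95.5);x=np.array([np.cos(a),np.sin(a),0]);zz=np.array([0,0,-1.]);R=np.c_[x,np.cross(zz,x),zz]
delta([.4715,-.0462,.012],R)
E
```

```text
delta mm [   1.9   25.9 -186.1] rot [-0.0031 -0.0083 -0.0022] rows>= 4.0
```

View pics/w5crop.png

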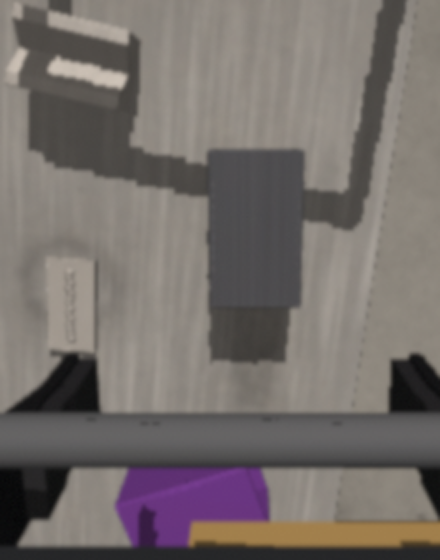

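The crop shows the dark grey tube at the middle (255,228). The purple look-alike is below it at (195,510). I go for the dark one.

Emit:
move_arm(
  rows=[0.5,9,-26,-0.001,-0.004,-0.001,0,0.5,9,-30,-0.001,-0.004,-0.001,0,0.9,7.9,-30,-0.001,0,0,0,0,0,-30,0,0,0,0,0,0,-25,0,0,0,0,0,0,-15,0,0,0,0,0,0,0,0,0,0,0,0,0,0,0,0,0,0],
)

```text
time: 15.1
position: [0.4717, -0.0467, 0.0424]
tool_rot: [0.672, 0.74, -0.0, 0.0]
ft_force: [0.8, -0.1, -0.2]
grip_width: 0.0874
```

```bash
python3 - <<'E'
from h import *
a=np.radians(95.5);x=np.array([np.cos(a),np.sin(a),0]);zz=np.array([0,0,-1.]);R=np.c_[x,np.cross(zz,x),zz]
delta([.4715,-.0462,.012],R);print(robot.get_obs()['ft_force'])
E
```

```text
delta mm [ -0.2   0.5 -30.4] rot [ 0.0009 -0.0001 -0.0001] rows>= 1.0
[ 0.81283507 -0.07081789 -0.17661468]
```

Emit:
move_arm(
  rows=[0,0.2,-15,0,0,0,0,0,0.3,-10,0,0,0,0,0,0,-5,0,0,0,0,0,0,0,0,0,0,1,0,0,0,0,0,0,1,0,0,0,0,0,0,1,0,0,0,0,0,0,1,0,0,0,0,0,0,1,0,0,0,0,0,0,1],
  grip_force=40,
)

```text
time: 16.0
position: [0.4718, -0.0462, 0.0125]
tool_rot: [0.672, 0.74, -0.0, 0.001]
ft_force: [0.2, 0.0, 1.7]
grip_width: 0.0497
```

Emit:
move_arm(
  rows=[0,0,2,0,0,0,1,0,0,5,0,0,0,1,0,0,10,0,0,0,1,0,0,20,0,0,0,1,0,0,30,0,0,0,1,0,0,0,0,0,0,1,0,0,0,0,0,0,1],
)

```text
time: 16.7
position: [0.4718, -0.0463, 0.08]
tool_rot: [0.672, 0.74, -0.0, 0.001]
ft_force: [-0.2, -0.6, -3.8]
grip_width: 0.0494
```

```bash
python3 - <<'E'
from h import *
o=robot.get_obs();print(o['position'],o['ft_force'],o['moment'],o['grip_width'])
c=cam('wrist');W=pts(c);save(c,'w6.png')
T=np.array(o['position']);R=Ro.from_quat(o['tool_rot']).as_matrix();Q=(W-T)@R*1000
m=(abs(Q[...,0])<60)&(abs(Q[...,1])<35)&(abs(Q[...,2]+38)<5);q=Q[m];print(len(q),np.median(q,0),q.min(0),q.max(0))
E
```

```text
[ 0.47183975 -0.04625638  0.08004634] [-0.23340443 -0.63925374 -3.76124377] [-0.09744183  0.06041955 -0.01300009] 0.04942279705286037
10070 [ 21.22752739  -0.52344818 -37.46658051] [-18.64722281 -34.88472863 -42.89132386] [ 42.17397587  34.77171737 -33.03775072]
```

View pics/w6.png

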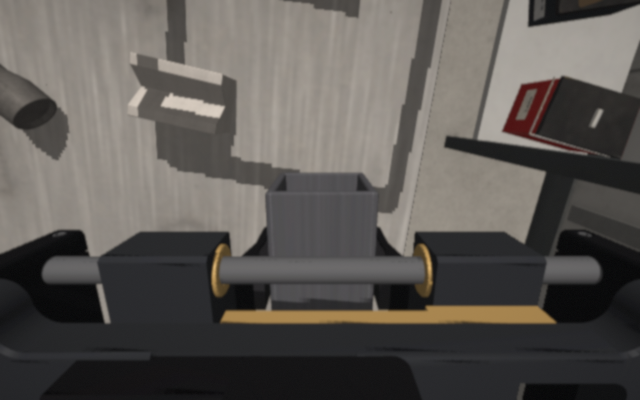

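```bash
python3 - <<'E'
from h import *
delta(O+RN@[.002,-.0015,.11],toolR(RN,0));print(O+RN@[.002,-.0015,.11])
E
```

```text
delta mm [-43.2 209.8  99.9] rot [ 0.6131 -0.0069 -0.2077] rows>= 5.0
[0.42792633 0.16378457 0.17915388]
```

Emit:
move_arm(
  rows=[0,5,32,0.0511,-0.0006,-0.0173,1,0,5,32,0.0511,-0.0006,-0.0173,1,0,5,32,0.0511,-0.0006,-0.0173,1,0,5,32,0.0511,-0.0006,-0.0173,1,-5.4,23.7,-3.5,0.0511,-0.0006,-0.0173,1,-5.4,23.7,-3.5,0.0511,-0.0006,-0.0173,1,-5.4,23.7,-3.5,0.0511,-0.0006,-0.0173,1,-5.4,23.7,-3.5,0.0511,-0.0006,-0.0173,1,-5.4,23.7,-3.5,0.0511,-0.0006,-0.0173,1,-5.4,23.7,-3.5,0.0511,-0.0006,-0.0173,1,-5.4,23.7,-3.5,0.0511,-0.0006,-0.0173,1,-5.4,23.7,-3.5,0.0511,-0.0006,-0.0173,1],
)

```text
time: 17.95
position: [0.4275, 0.1639, 0.178]
tool_rot: [0.713, 0.633, 0.224, -0.2]
ft_force: [-0.4, 0.7, -3.8]
grip_width: 0.0498
```

Emit:
move_arm(
  rows=[0,0,0,0,0,0,1,0,0,0,0,0,0,1],
)

```text
time: 18.15
position: [0.4279, 0.1631, 0.1782]
tool_rot: [0.713, 0.634, 0.224, -0.2]
ft_force: [-0.1, 0.7, -3.8]
grip_width: 0.05
```

```bash
python3 - <<'E'
from h import *
nz();delta(O+RN@[.002,-.0015,.03],toolR(RN,0));o=robot.get_obs()
c=cam('wrist');W=pts(c);save(c,'w7.png')
T=np.array(o['position']);R=Ro.from_quat(o['tool_rot']).as_matrix();Q=(W-T)@R*1000
m=(abs(Q[...,0]-32)<8)&(abs(Q[...,1])<20)&(abs(Q[...,2]+38)<5);q=Q[m];a=np.linalg.lstsq(np.c_[q[:,:2],np.ones(len(q))],q[:,2],rcond=None)[0];print('tube top plane slope x,y',a, q[:,0].max(), np.median(q[:,2]))
E
```

```text
t 18.15 nest mm [  0.89  -1.58 109.65] F nest [-1.58  0.22 -3.5 ] w 0.05
delta mm [  5.4  46.3 -64.6] rot [ 0.0017 -0.0014 -0.0003] rows>= 2.0
tube top plane slope x,y [ 2.96415304e-03 -1.36095467e-04 -3.73085920e+01] 39.99624416322597 -37.21588679340374
```

View pics/w7.png

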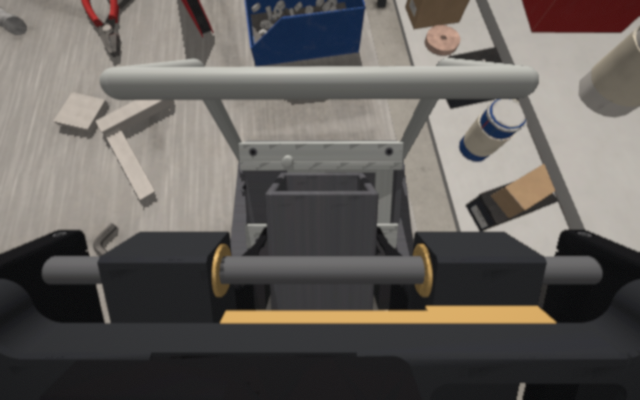

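Emit:
move_arm(
  rows=[1,9,-13,0.0017,-0.0014,0,1,1.1,10,-14,0,0,0,1,1.1,10,-14,0,0,0,1,1.1,10,-14,0,0,0,1,1.1,7.3,-9.6,0,0,0,1,0,0,0,0,0,0,1,0,0,0,0,0,0,1],
)

```text
time: 18.9
position: [0.4346, 0.2091, 0.1147]
tool_rot: [0.713, 0.634, 0.226, -0.199]
ft_force: [0.0, -0.6, -3.1]
grip_width: 0.0498
```

```bash
python3 - <<'E'
from h import *
nz();delta(O+RN@[.002,-.0015,.015],toolR(RN,0))
E
```

```text
t 18.9 nest mm [ 2.59 -2.84 30.95] F nest [-2.28 -0.1  -2.16] w 0.0498
delta mm [ -0.3   8.8 -13.4] rot [-0.0008  0.003   0.0004] rows>= 1.0
```

Emit:
move_arm(
  rows=[0,2.2,-3.4,-0.0004,0.001,0,1,0,2.2,-3.3,-0.0004,0.001,0,1,0,2.2,-3.3,0,0.001,0,1,0,2.2,-3.3,0,0,0,1,0,0,0,0,0,0,1],
)

```text
time: 19.4
position: [0.4335, 0.2188, 0.1011]
tool_rot: [0.713, 0.633, 0.224, -0.201]
ft_force: [0.0, -0.2, -3.4]
grip_width: 0.0497
```

```bash
python3 - <<'E'
from h import *
nz()
E
```

```text
t 19.4 nest mm [ 2.5  -0.53 14.36] F nest [-2.13 -0.07 -2.7 ] w 0.0497
```

Emit:
move_arm(
  rows=[0.1,0.6,-0.8,0,0,0,1,0.1,0.6,-0.8,0,0,0,1,0,0,0,0,0,0,1],
)

```text
time: 19.7
position: [0.434, 0.2196, 0.1]
tool_rot: [0.713, 0.633, 0.225, -0.2]
ft_force: [-0.8, -1.5, -1.4]
grip_width: 0.05
```

```bash
python3 - <<'E'
from h import *
nz()
E
```

```text
t 19.7 nest mm [ 2.65 -0.95 12.97] F nest [-2.07  0.59 -0.29] w 0.05
```

Emit:
move_arm(
  rows=[0,0.3,-0.5,0,0,0,1,-0.1,-0.8,-0.6,0,0,0,1,-0.1,-0.8,-0.6,0,0,0,1,0,0,0,0,0,0,1],
)

```text
time: 20.1
position: [0.434, 0.2194, 0.0999]
tool_rot: [0.713, 0.633, 0.226, -0.202]
ft_force: [-0.5, -1.0, 9.5]
grip_width: 0.0497
```

```bash
python3 - <<'E'
from h import *
nz()
E
```

```text
t 20.1 nest mm [ 2.38 -1.01 12.98] F nest [4.58 0.38 8.41] w 0.0497
```

Emit:
move_arm(
  rows=[-0.1,-0.8,-0.6,0,0,0,1,0,0,0,0,0,0,1],
)

```text
time: 20.3
position: [0.434, 0.2188, 0.0995]
tool_rot: [0.713, 0.633, 0.227, -0.202]
ft_force: [-0.7, -1.0, 9.7]
grip_width: 0.0498
```

```bash
python3 - <<'E'
from h import *
nz()
E
```

```text
t 20.3 nest mm [ 1.67 -1.08 12.98] F nest [4.68 0.63 8.54] w 0.0498
```

Emit:
move_arm(
  rows=[-0.1,-0.8,-0.5,0,0,0,1,0,0,0,0,0,0,1],
)

```text
time: 20.5
position: [0.434, 0.2179, 0.0988]
tool_rot: [0.713, 0.633, 0.227, -0.202]
ft_force: [-0.7, -1.3, 10.3]
grip_width: 0.0495
```

```bash
python3 - <<'E'
from h import *
nz()
E
```

```text
t 20.5 nest mm [ 0.53 -1.16 12.99] F nest [4.82 0.51 9.2 ] w 0.0495
```

Emit:
move_arm(
  rows=[-0.1,-0.8,-0.5,0,0,0,1,0,0,0,0,0,0,1],
)

```text
time: 20.7
position: [0.434, 0.2177, 0.0988]
tool_rot: [0.712, 0.632, 0.227, -0.202]
ft_force: [0.2, 0.8, 10.5]
grip_width: 0.0499
```

```bash
python3 - <<'E'
from h import *
nz()
E
```

```text
t 20.7 nest mm [ 0.35 -1.17 13.1 ] F nest [ 6.73 -0.13  8.12] w 0.0499
```

Emit:
move_arm(
  rows=[-0.1,-0.8,-0.5,0,0,0,1,0,0,0,0,0,0,1],
)

```text
time: 20.9
position: [0.4339, 0.2176, 0.0989]
tool_rot: [0.712, 0.632, 0.228, -0.203]
ft_force: [0.9, 2.9, 12.1]
grip_width: 0.05
```

```bash
python3 - <<'E'
from h import *
nz()
E
```

```text
t 20.9 nest mm [ 0.28 -1.15 13.19] F nest [ 9.39 -0.59  8.21] w 0.05
```

Emit:
move_arm(
  rows=[0,0.8,0.5,0,0,0,1,-0.8,0.1,0,0,0,0,1,-0.5,0.1,0,0,0,0,1,0,0,0,0,0,0,1],
)

```text
time: 21.3
position: [0.4339, 0.2177, 0.0988]
tool_rot: [0.713, 0.632, 0.228, -0.201]
ft_force: [2.6, 1.7, 10.8]
grip_width: 0.0495
```

```bash
python3 - <<'E'
from h import *
nz()
E
```

```text
t 21.3 nest mm [ 0.32 -1.08 13.12] F nest [ 7.83 -2.39  7.71] w 0.0495
```

Emit:
move_arm(
  rows=[-0.7,0.1,0,0,0,0,1,0,0,0,0,0,0,1],
)

```text
time: 21.5
position: [0.4339, 0.2176, 0.0989]
tool_rot: [0.713, 0.632, 0.228, -0.201]
ft_force: [3.5, 2.1, 9.7]
grip_width: 0.0497
```

```bash
python3 - <<'E'
from h import *
nz()
E
```

```text
t 21.5 nest mm [ 0.32 -1.08 13.17] F nest [ 7.62 -3.2   6.48] w 0.0497
```

Emit:
move_arm(
  rows=[-0.7,0.1,0,0,0,0,1,0,0,0,0,0,0,1],
)

```text
time: 21.7
position: [0.4338, 0.2176, 0.0989]
tool_rot: [0.713, 0.632, 0.229, -0.2]
ft_force: [4.9, 1.9, 9.2]
grip_width: 0.0497
```

```bash
python3 - <<'E'
from h import *
nz()
E
```

```text
t 21.7 nest mm [ 0.28 -1.06 13.22] F nest [ 7.34 -4.61  6.14] w 0.0497
```

Emit:
move_arm(
  rows=[-0.8,0.1,0,0,0,0,1,-0.8,0.1,0,0,0,0,1,0,0,0,0,0,0,1],
)

```text
time: 22.0
position: [0.4337, 0.2175, 0.0989]
tool_rot: [0.713, 0.632, 0.229, -0.199]
ft_force: [6.2, 3.3, 7.8]
grip_width: 0.0496
```

```bash
python3 - <<'E'
from h import *
nz();o=robot.get_obs();print((Ro.from_quat(o['tool_rot'])*Ro.from_matrix(toolR(RN,0)).inv()).as_rotvec()@RN)
E
```

```text
t 22.0 nest mm [ 0.25 -0.91 13.3 ] F nest [ 7.75 -5.79  4.05] w 0.0496
[-7.13692122e-03 -6.36723590e-03 -8.70917928e-05]
```

Emit:
move_arm(
  rows=[1.2,-0.1,0,0,0,0,1,1.2,0.4,0.5,0,0,0,1,0,0,0,0,0,0,1],
)

```text
time: 22.3
position: [0.4338, 0.2177, 0.0988]
tool_rot: [0.713, 0.633, 0.227, -0.2]
ft_force: [2.8, 1.8, 7.6]
grip_width: 0.0498
```

```bash
python3 - <<'E'
from h import *
nz()
E
```

```text
t 22.3 nest mm [ 0.34 -1.03 13.11] F nest [ 6.1  -2.54  5.03] w 0.0498
```

Emit:
move_arm(
  rows=[0,0,0,0,0,0,0.3,0,0,0,0,0,0,0,0,0,0,0,0,0,0,0,0,0,0,0,0,0,0,0,0,0,0,0,0,0,0,0,0,0,0],
)

```text
$.rows: bad value
```

```bash
python3 - <<'E'
from h import *
nz();o=robot.get_obs();print((Ro.from_quat(o['tool_rot'])*Ro.from_matrix(toolR(RN,0)).inv()).as_rotvec()@RN)
E
```

```text
t 22.3 nest mm [ 0.34 -1.03 13.11] F nest [ 6.1  -2.54  5.03] w 0.0498
[-3.26724024e-03 -4.65306418e-03  3.66785093e-05]
```

Emit:
move_arm(
  rows=[0,0,0,0,0,0,0.3,0,0,0,0,0,0,0,0,0,0,0,0,0,0,0,0,0,0,0,0,0,0,0,0,0,0,0,0],
)

```text
time: 22.8
position: [0.4312, 0.217, 0.0969]
tool_rot: [0.713, 0.633, 0.225, -0.201]
ft_force: [-0.2, -0.0, -0.2]
grip_width: 0.0816
```

```bash
python3 - <<'E'
from h import *
nz()
E
```

```text
t 22.8 nest mm [-1.56  1.47 12.12] F nest [-0.17  0.19 -0.16] w 0.0816
```

Released and no longer touching. I retreat along nest z and look.

Emit:
move_arm(
  rows=[-0.3,-2.8,4,0,0,0,0,-0.7,-5.7,8.2,0,0,0,0,-1.4,-11.4,16.4,0,0,0,0,-2,-17,24.6,0,0,0,0,-2.4,-20,28.7,0,0,0,0,-2.4,-20,28.7,0,0,0,0,-2.4,-20,28.7,0,0,0,0,-2,-17,24.6,0,0,0,0,-2,-17,24.6,0,0,0,0,0,0,0,0,0,0,0,0,0,0,0,0,0,0],
)

```text
time: 23.9
position: [0.4156, 0.0856, 0.2858]
tool_rot: [0.713, 0.633, 0.225, -0.2]
ft_force: [-0.5, 0.2, -0.4]
grip_width: 0.0867
```

```bash
python3 - <<'E'
from h import *
nz();c=cam('wrist');W=pts(c);save(c,'w8.png')
def chk(W):
    L=(W-O)@RN*1000;x,y,z=L[...,0],L[...,1],L[...,2]
    m=(abs(z-50)<4)&(abs(x)<60)&(abs(y)<40);q=L[m];print(len(q),'top z',np.median(q[:,2]),q.min(0).round(1),q.max(0).round(1),cv2.minAreaRect(q[:,:2].astype(np.float32)))
    a=np.linalg.lstsq(np.c_[q[:,:2],np.ones(len(q))],q[:,2],rcond=None)[0];print('slope',a)
    k=(abs(z+4)<3)&(abs(x)<20)&(abs(y)<70);print('keeper y',np.percentile(y[k],[1,99]))
chk(W)
c=cam('top');save(c,'top8.png',(200,140,460,260),3);chk(pts(c))
for t in('v_block','coupon_1'):
    for d in robot.spot_point('top',t)[:1]:print(t,d)
E
```

```text
t 23.9 nest mm [ -1.58   1.59 242.73] F nest [-0.08  0.57 -0.39] w 0.0867
2762 top z 50.00252566467445 [-41.7 -25.9  46.9] [42.3 24.1 52.4] ((0.2649040222167969, -0.9751853942871094), (83.9692611694336, 49.99855422973633), 0.39058664441108704)
slope [-1.42855597e-03  7.79030737e-04  4.99783660e+01]
keeper y [-67.8732936   31.57104395]
659 top z 49.621874283528165 [-41.1 -26.1  46. ] [44.1 24.1 53.9] ((1.5275917053222656, -0.948516845703125), (50.2265625, 85.01386260986328), 89.70989227294922)
slope [4.33486695e-03 4.41935111e-03 4.95986900e+01]
keeper y [-68.20512292  31.65703018]
```

View pics/w8.png

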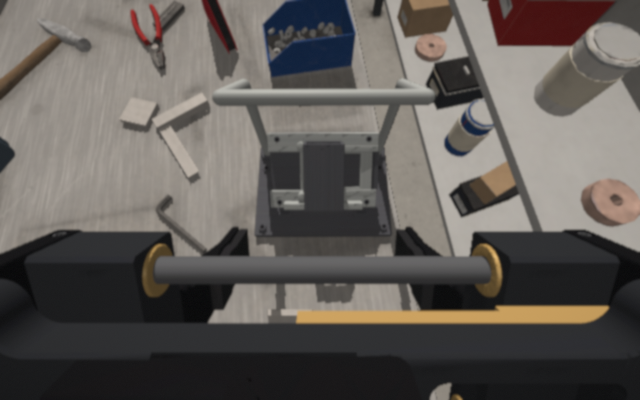

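View pics/top8.png

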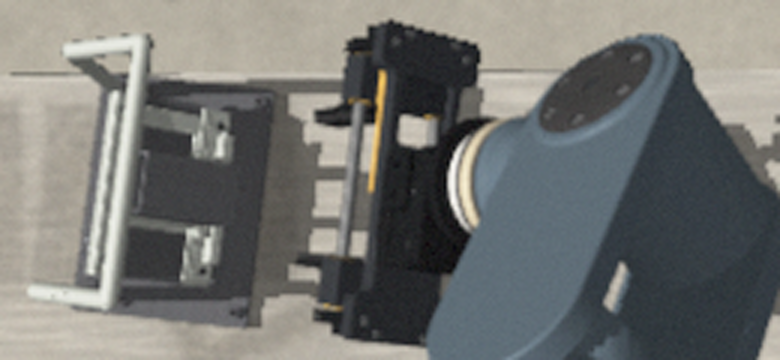

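```bash
python3 -c "
from h import *
print(robot.hand_in())"
```

```text
the job is handed in; nothing more can be done
None
```

The nest is ready for the next weld and the job was handed in about 24 s into the 54 s limit. The hand-in gave no verdict.

**Ejector and keeper:** I pushed the ejector in until I felt its stop, at about 21 N (limit 80 N). I then dragged the keeper across to its end stop. The last picture shows the keeper about 28 mm across. An earlier one, taken after I lifted off, showed the ejector held under it.

**Tube:** I picked up the dark tube, not the purple look-alike. I lowered it square to the slope, slid it against the ledge and then the pins, and released it. The wrist camera puts its centre at x +0.3, y −1.0 and z +25 mm, with its length 0.4° off uphill. All of these are within tolerance, and the gripper is well clear of everything.

**Checks that fell short:**
- **Tube position:** The top camera, part-hidden by the torch rest, gives x +1.5 mm instead of +0.3. That is still within tolerance.
- **V-block and coupon:** The arm hid both in the final top view, so I could not re-measure them. I felt no contact with either, and the path kept clear of them.

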